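# Release the spring catch and push the jar carriage home

### The job

Move the sample jar over to the colour reader: press the long spring plunger pad down with the fingertips and, while it stays down, push the carriage past the catch and on until it is fully home at its far stop. Then let go, so that the plunger springs back up behind the carriage and locks it there. Do not touch or tip the jar riding on the carriage, do not force the carriage against the raised catch, and leave the things standing around where they are.

Things in the scene. Friction and masses are not known exactly. Their poses are not given: they have to be found in the camera images.
- shuttle: Fixed jar shuttle on a grey base plate (x -105..+90, y -125..+155, 10 mm thick). Origin on the bench surface; z up; +y: the way to push the carriage; -x: the plunger pad's side, towards the robot. White reader housing at x +70..+106, y +50..+120, top 92 mm above the bench. Position and yaw differ between starts.
- carriage (a joint): Aluminium carriage on rails along shuttle +y; cannot lift off. Value in m: 0 at the start stop, 0.100 fully home at the far stop; starts at 0 to 0.010. Takes about 1.5 N to move, stays where left. Its bridge, 16 mm long in y, joins the push block's rear end to the tray and is stopped by the raised catch tooth at about 0.016; at values above 0.042 the bridge is past the tooth.
- push_face (a point): Centre of the flat upright rear face (facing shuttle -y) of the carriage's push block, the face to push in +y. The block, 46 mm wide in x, 90 long in y, hangs over the plunger pad from 42 to 60 mm above the bench. The point lies at shuttle x -71, y -60 mm + carriage value, 51 mm above the bench, and moves with the carriage.
- tray_floor (a point): Centre of the floor of the carriage's tray, upper surface, 26 mm above the bench, at shuttle x +20, y -15 mm + carriage value; 84 x 82 mm inside a 10 mm rim. On the tray's -x side a 6 mm wall rises to 60 mm above the bench.
- plunger (a joint): Spring plunger (pad and catch tooth in one piece), moves straight down. Value in m: 0 up, 0.012 fully down. Spring 3 N to start, 9 N fully down; springs up by itself when let go. The tooth clears the carriage's bridge at values above 0.0065 (0.008 to 0.012 is safe).
- pad_top (a point): Centre of the upper face of the plunger's pad: ribbed grey bar 46 mm wide (shuttle x -94..-48), 176 mm long (shuttle y -116..+60), upper face 36 mm above the bench when up, 24 mm fully down. May be pressed anywhere; a fingertip may slide along it. Behind (-y of) the push block it is open from above. Moves with the plunger.
- tooth_top (a point): Top of the plunger's steel catch tooth, 10 x 10 mm, 48.5 mm above the bench when up; it stands in the narrow slot between push block and upright wall, at shuttle x -41, y -23 mm. Moves with the plunger.
- sample_jar: Sample jar with yellow screw lid standing in the carriage's tray; 67 mm diameter, 50 mm tall, about 0.19 kg; origin at the centre of its underside, z up. Its top is 76 mm above the bench. Not to be touched.
- bottle: Bystander: amber bottle, 42 mm diameter, 85 mm tall; origin at the centre of its underside.
- spare_jar: Bystander: sample jar with lid, 63 mm diameter, 72 mm tall, standing on the bench behind the shuttle; origin at the centre of its underside.
- calc: Bystander: desk calculator lying on the bench, 118 x 72 x 16 mm; origin at the centre of its underside.

How it is judged:
On the way, in this order (a step that is already met when the one before it is completed fails the run):
1. the plunger is pressed down by the fingers with the carriage still behind the catch (value of joint plunger above 0.0065 m and value of joint carriage below 0.022 m and contact force between the fingers and plunger above 1 N), for 0.1 s.
2. the carriage is pushed past the catch while the fingers hold the plunger down (value of joint carriage above 0.03 m and value of joint plunger above 0.005 m and contact force between the fingers and plunger above 0.5 N), for 0.05 s.
At the end, for the whole second after the job is handed in: The carriage is at its far stop (value above 0.092 of 0.100 m), the plunger is up again (below 0.002 m) so its tooth stands behind the bridge, and the jar stands upright (within 0.1 rad), at rest on the tray floor (within 6 mm in height, 20 mm of its centre) (value of joint carriage above 0.092 m and value of joint plunger below 0.002 m and angle between sample_jar's own z axis and vertical below 0.1 rad and horizontal distance between sample_jar and tray_floor below 0.02 m and z of sample_jar in the frame of shuttle between 0.02 and 0.032 m and linear speed of sample_jar below 0.02 m/s); the robot touches nothing.
It fails at once if the robot touches the sample jar (over 1.5 N) (contact force between the arm and sample_jar above 1.5 N).
It fails at once if the fingers touch the sample jar (over 1.5 N) (contact force between the fingers and sample_jar above 1.5 N).
It fails at once if the sample jar is lifted or tipped (z of sample_jar in the frame of shuttle above 0.04 m or angle between sample_jar's own z axis and vertical above 0.25 rad).
It fails at once if the carriage is forced against the raised catch (over 60 N) (contact force between carriage and plunger above 60 N).
It fails at once if a bystander is moved by more than 20 mm (distance of any of bottle, spare_jar, calc from where it was at the start of the episode above 0.02 m).
It also fails if it takes over 38 s, if anything falls off the work surface, if the arm or the gripper's body presses on something with over 40 N, if the wrist force passes 120 N, or if a joint passes its speed limit or range.

### The arm

A 7-joint arm with a two-finger parallel gripper is mounted at the origin on a cart in front of the work surface, level with it; the furniture and walls round the work are solid. World frame = base frame: x ahead of the robot, y to its left, z up, the work surface at z = 0. Lengths are in m, angles in rad, forces in N, time in s.
With the tool pointing down it reaches from about 0.35 to 0.9 m from the base axis. Payload 8.1 kg.
Tool frame: the origin (TCP) lies on the front face of the gripper's body, between the roots of the fingers; the fingertips stand 73 mm ahead of it and the grasp point (between the pads) lies grip_depth ahead of it (grip_depth is the distance from the TCP to the grasp point, in m); z points along the fingers, x is the direction in which the jaws open and shut, and the axes are right-handed (so a half turn about z gives the same grasp; the last joint's range is limited). The gripper opens to 85 mm and grips with 20 to 120 N. Pads are 22 mm wide; open, the fingers measure 114 mm over their backs; the gripper's body (76 mm by 85 mm) begins 54 mm behind the grasp point. The pads swing forward as they close: fully open they stand 13 mm farther back than shut.
Start: joints at [1.054, 0.434, 0.025, 1.573, -0.012, 1.134, -0.075], TCP at [0.251, -0.572, 0.304] pointing down, gripper open.
Joint ranges: [-2.62, 2.62], [-0.44, 2.09], [-1.27, 1.32], [0.08, 2.57], [-1.32, 4.46], [0.12, 2], [-2.74, 2.74]. Speed limits (rad/s): [2.22, 2.22, 3.01, 3.01, 3.14, 3.14, 3.14].

### API

Orientations are given as [roll, pitch, yaw] about the fixed x, y, z axes, in that order (R = Rz(yaw) Ry(pitch) Rx(roll)).
In Python, from station import * gives the robot as it stands.
- The arm moves only by the tool send_rows, never from a script. Its argument "rows" is a list of rows, each a list of 7 numbers: the shift along the tool's x, y, z in m, then the turn, a rotation vector about the tool's x, y, z in degrees, then the finger opening in m, from 0 to 0.0854. A call has 1 to 5 rows; each row is the pose to reach, as a shift and turn from the pose commanded when the call began, along the tool's axes at that moment; what a row does not reach only later rows make up. A row lasts 1/12 s, in which the tool goes at most 41.7 mm and 7.16 degrees, less where a joint would pass 70% of its speed; a pose out of reach is approached as far as the arm can. A call with a gripper value outside its range is refused whole. The fingers move at their own pace and stop on an object; "grip_force" is the grip in N (left out, the last holds). Time passes only in rows, so rows that repeat a pose let the fingers close. It gives the time, the measured TCP pose, the force and the opening at its end, in the units of the state.
- get_state(): the state, without advancing time (a new reading comes with each control period).
- get_image(name): name is "side" or "top" or "wrist"; returns (picture, depth): 480x640x3 uint8, red, green, blue; 480x640 float32, m along the optical axis (not along the pixel's ray), 0 where there is no reading.
- get_calibration(name): a dict with "K" (3x3 intrinsics, pixels), "k1" (the pictures are not rectified: a ray, as slopes to the right and down, at radius r is drawn at 1 + k1 r^2 times it, then the intrinsics apply), "origin" and "rotation" of the camera in the world; the wrist camera has in their place "hand_eye" (4x4, takes a point from camera to tool coordinates, whose origin is the TCP and whose axes are the tool frame's). Camera axes: x right, y up, looking along -z (the intrinsics and any distortion apply to the point x, -y, -z); pixel columns grow to the right and rows downward; lengths in m; the calibration is good to about 2 mm. A picture is of the moment at which its call begins: read the wrist's pose just before it. get_calibration takes no time and is no camera call.
- sign_off(): hands the job in, once; it reports no verdict.
Trained networks look in the newest picture that a camera, given by its name, has taken for a name from the list of things; names that differ only in an ending like _2 or _b are one class to them, and where a whole thing is asked for, a point or a joint stands for the part that bears it (a point fixed in the world has none). Each returns a list of dicts, best first, with "conf" (0 to 1); they miss things now and then, are a little off and sometimes report something else, mostly with a low value. They report only what shows in the picture. A call takes as long as a camera call.
- spot_in(camera, name): "bbox" ([centre column, centre row, width, height] in pixels, round what is visible of it).
The state is a dict: "clock": time; "q": joint angles; "joint_velocities": joint speeds; "tau": joint torques, N m; "ee_pos": TCP position; "orientation": TCP orientation; "force": force on the tool from outside, world axes, zero at the start; "wrist_torque": the same for the moment, N m; "opening": opening from 0.0 (shut) to 1.0 (fully open).
Only numpy, scipy, OpenCV 4.12 (cv2) and the standard library are available. Lean on these libraries where they do the work, as an engineer would, in place of code of your own. Each camera call takes 0.05 s, during which the arm holds its last target. There are 200 camera calls.

## Working session

There is one attempt and no reset: what is moved stays moved. The work goes in short steps, Python scripts to look and compute and a tool call to move; the robot and the scene stay as the last step left them, time stands still between calls to the robot, and variables do not carry over. Pictures are saved under pics/ and viewed, about 8 in all and at most 12, crops included, and the job is handed in when it is done.

Besides the shell and the picture viewer there is one more tool, called after "Request:" by a JSON object that holds its "name" and its "arguments". send_rows: Moves the arm, as the interface text tells. Its arguments: {"type":"object","properties":{"rows":{"type":"array"},"grip_force":{"type":"number"}},"required":["rows"]}

```bash
mkdir -p pics; ls
cat > h.py <<'E'
from station import *
import numpy as np, cv2
from scipy.spatial.transform import Rotation as R
def cloud(name):
    s=get_state(); im,d=get_image(name); c=get_calibration(name)
    K=np.array(c["K"]); v,u=np.mgrid[0:480,0:640]
    p=cv2.undistortPoints(np.stack([u.ravel(),v.ravel()],1).astype(np.float64)[:,None],K,np.array([c["k1"],0,0,0,0]))[:,0]
    z=d.ravel(); P=np.stack([p[:,0]*z,-p[:,1]*z,-z],1)
    if "hand_eye" in c:
        H=np.array(c["hand_eye"]); P=P@H[:3,:3].T+H[:3,3]
        P=P@R.from_euler('xyz',s["orientation"]).as_matrix().T+np.array(s["ee_pos"])
    else: P=P@np.array(c["rotation"]).T+np.array(c["origin"])
    P[z==0]=np.nan
    return im,P.reshape(480,640,3)
def save(im,n): cv2.imwrite("pics/"+n,im[:,:,::-1])
E
python3 - <<'E'
from h import *
s=get_state(); print({k:np.round(v,3).tolist() for k,v in s.items()})
for n in("top","side"):
    im,P=cloud(n); save(im,n+"0.png"); np.save(n+"0.npy",P)
    for t in("push_face","pad_top","tooth_top","tray_floor","sample_jar","shuttle","bottle","spare_jar","calc"):
        r=spot_in(n,t)[:2]
        for q in r:
            b=q["bbox"]; print(n,t,round(q["conf"],2),np.round(b).tolist(),np.round(P[int(np.clip(b[1],0,479)),int(np.clip(b[0],0,639))],3))
E
```

```text
pics
{'clock': 0.0, 'q': [1.054, 0.435, 0.025, 1.574, -0.012, 1.134, -0.075], 'joint_velocities': [0.001, -0.0, 0.0, -0.0, 0.001, -0.0, -0.001], 'tau': [-0.001, -67.048, 1.025, -31.621, 0.016, 0.012, -0.0], 'ee_pos': [0.251, -0.572, 0.303], 'orientation': [3.141, 0.002, -1.157], 'force': [-1.198, -0.041, 0.455], 'wrist_torque': [-0.062, -0.018, 0.001], 'opening': 1.002}Traceback (most recent call last):
  File "<stdin>", line 4, in <module>
  File "h.py", line 12, in cloud
    else: P=P@np.array(c["rotation"]).T+np.array(c["origin"])
            ~~~~~~~~~~~~~~~~~~~~~~~~~~~^~~~~~~~~~~~~~~~~~~~~~
ValueError: operands could not be broadcast together with shapes (307200,) (3,)
```

```bash
python3 - <<'E'
from station import *
for n in("top","side","wrist"): print(get_calibration(n))
E
sed -i 's/np.array(c\["rotation"\]).T/rot(c["rotation"]).T/' h.py
cat >> h.py <<'E'
def rot(r):
    r=np.array(r)
    return r if r.shape==(3,3) else R.from_euler('xyz',r).as_matrix() if r.size==3 else R.from_quat(r).as_matrix()
E
python3 - <<'E'
from h import *
for n in("top","side"):
    im,P=cloud(n); save(im,n+"0.png"); np.save(n+"0.npy",P)
    for t in("push_face","pad_top","tooth_top","tray_floor","sample_jar","shuttle","bottle","spare_jar","calc"):
        r=spot_in(n,t)[:2]
        for q in r:
            b=q["bbox"]; print(n,t,round(q["conf"],2),np.round(b).tolist(),np.round(P[int(np.clip(b[1],0,479)),int(np.clip(b[0],0,639))],3))
E
```

```text
{'K': array([[609.85300674,   0.        , 316.74409827],
       [  0.        , 609.85300674, 240.66626971],
       [  0.        ,   0.        ,   1.        ]]), 'k1': -0.06043303143258949, 'origin': array([ 0.52669357, -0.10240711,  1.0168051 ]), 'rotation': array([ 0.08590924, -0.00688466, -1.59779962])}
{'K': array([[561.64198604,   0.        , 319.15247653],
       [  0.        , 561.64198604, 238.69950242],
       [  0.        ,   0.        ,   1.        ]]), 'k1': 0.018842929293464875, 'origin': array([ 0.59597105, -0.77583019,  0.56789252]), 'rotation': array([0.93736085, 0.01644816, 0.01552319])}
{'K': array([[401.71460061,   0.        , 321.88385159],
       [  0.        , 401.71460061, 246.61500058],
       [  0.        ,   0.        ,   1.        ]]), 'k1': -0.018200137738567546, 'hand_eye': array([[ 9.99999544e-01,  9.29940969e-04,  2.17544081e-04,
         6.56129231e-04],
       [ 9.49880335e-04, -9.44780751e-01, -3.27701741e-01,
        -8.51185546e-02],
       [-9.92118139e-05,  3.27701798e-01, -9.44781203e-01,
        -7.02917726e-02],
       [ 0.00000000e+00,  0.0000
[... 793 characters left out ...]
0.066 0.013]
side push_face 0.83 [281.0, 282.0, 120.0, 65.0] [ 0.521 -0.146  0.026]
side pad_top 0.73 [241.0, 305.0, 53.0, 77.0] [ 0.469 -0.206  0.036]
side tooth_top 0.78 [240.0, 298.0, 53.0, 82.0] [ 0.47  -0.205  0.048]
side tray_floor 0.86 [281.0, 284.0, 121.0, 68.0] [ 0.521 -0.151  0.026]
side sample_jar 0.61 [305.0, 279.0, 50.0, 54.0] [ 0.56  -0.196  0.076]
side shuttle 0.91 [287.0, 285.0, 169.0, 160.0] [ 0.531 -0.175  0.048]
side shuttle 0.23 [240.0, 299.0, 52.0, 87.0] [ 0.468 -0.205  0.046]
side bottle 0.69 [380.0, 334.0, 35.0, 68.0] [ 0.655 -0.285  0.062]
side spare_jar 0.88 [384.0, 282.0, 42.0, 59.0] [ 0.666 -0.193  0.066]
side calc 0.7 [275.0, 211.0, 73.0, 28.0] [0.493 0.063 0.014]
```

View pics/top0.png

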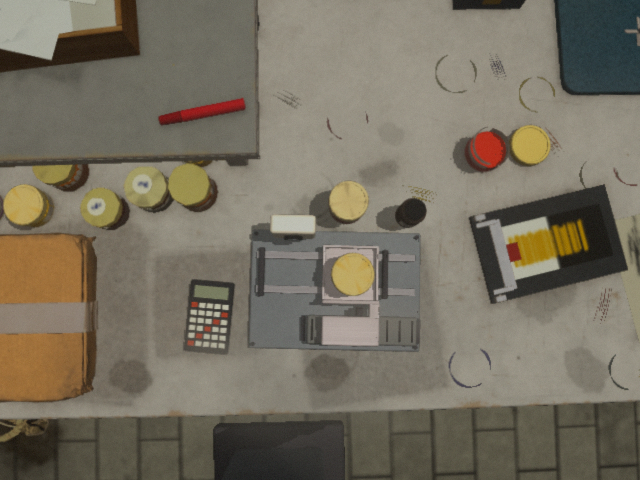

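View pics/side0.png

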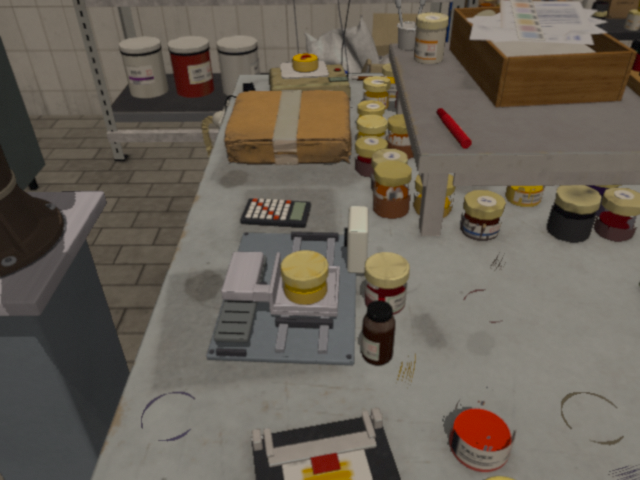

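Run:
```python
from h import *
for n in("top","side"):
    P=np.load(n+"0.npy").reshape(-1,3); P=P[np.isfinite(P[:,0])]
    def rect(lo,hi,c,r=.2):
        m=(P[:,2]>lo)&(P[:,2]<hi)&(np.hypot(P[:,0]-c[0],P[:,1]-c[1])<r); Q=P[m]
        k=np.zeros((400,400),np.uint8)
        ij=((Q[:,:2]-np.array(c))*1000+200).astype(int); ok=((ij>=0)&(ij<400)).all(1)
        k[ij[ok,0],ij[ok,1]]=255; k=cv2.morphologyEx(k,cv2.MORPH_CLOSE,np.ones((5,5)))
        N,L,S,C=cv2.connectedComponentsWithStats(k)
        for j in np.argsort(-S[1:,4])[:3]+1:
            a=np.argwhere(L==j).astype(np.float32); r_=cv2.minAreaRect(a)
            print(n,lo,np.round((np.array(r_[0])-200)/1000+c,3),np.round(r_[1],0),round(r_[2],1),len(a),"zmed",np.round(np.median(Q[:,2]),4))
    rect(.004,.015,[.53,-.13]); rect(.031,.040,[.47,-.2],.1); rect(.054,.066,[.47,-.17],.1); rect(.07,.08,[.556,-.164],.06); rect(.085,.097,[.62,-.07],.06)
    rect(-.004,.004,[.3,-.2],.1)
```

```text
top 0.004 [ 0.534 -0.138] [293. 224.] 86.4 25017 zmed 0.0109
top 0.004 [ 0.561 -0.071] [96. 51.] 85.2 4130 zmed 0.0109
top 0.004 [0.494 0.045] [126.  47.] 0.0 3146 zmed 0.0109
top 0.031 [ 0.463 -0.237] [61. 47.] 88.4 2765 zmed 0.0367
top 0.031 [ 0.469 -0.108] [15. 45.] 84.8 550 zmed 0.0367
top 0.031 [ 0.54  -0.205] [ 4. 57.] 88.3 217 zmed 0.0367
top 0.054 [ 0.479 -0.16 ] [90. 72.] 86.9 4885 zmed 0.0608
top 0.054 [ 0.525 -0.149] [0. 0.] 0.0 1 zmed 0.0608
top 0.054 [ 0.543 -0.134] [0. 0.] 0.0 1 zmed 0.0608
top 0.07 [ 0.555 -0.164] [65. 65.] 90.0 3435 zmed 0.0755
top 0.085 [ 0.633 -0.075] [69. 31.] 87.0 2036 zmed 0.0926
top -0.004 [ 0.364 -0.201] [188.  70.] 90.0 9586 zmed 0.0008
side 0.004 [ 0.538 -0.143] [282. 201.] 86.0 14314 zmed 0.0112
side 0.004 [ 0.484 -0.066] [136.  90.] 85.9 5654 zmed 0.0112
side 0.004 [0.494 0.05 ] [ 46. 119.] 85.8 2236 zmed 0.0112
side 0.031 [ 0.466 -0.232] [76. 46.] 87.6 3305 zmed 0.0368
side 0.031 [ 0.54  -0.194] [34. 58.] 86.2 472 zmed 0.0368
side 0.031 [ 0.493 -0.13 ] [52.  4.] 87.3 127 zmed 0.0368
side 0.054 [ 0.482 -0.162] [93. 71.] 87.4 4899 zmed 0.0609
side 0.054 [ 0.548 -0.197] [ 7. 31.] 76.0 96 zmed 0.0609
side 0.054 [ 0.53  -0.187] [2. 5.] 14.0 9 zmed 0.0609
side 0.07 [ 0.557 -0.167] [67. 67.] 51.3 3463 zmed 0.0755
side 0.085 [ 0.636 -0.078] [71. 30.] 86.8 1950 zmed 0.0929
side -0.004 [ 0.365 -0.202] [ 68. 185.] 0.0 9258 zmed 0.0011
side -0.004 [ 0.332 -0.106] [0. 0.] 0.0 1 zmed 0.0011
```

Request:
{"name": "send_rows", "arguments": {"rows": [[-0.022,-0.033,0,0,0,-6.3,0],[-0.044,-0.066,0,0,0,-12.6,0],[-0.066,-0.099,0,0,0,-18.9,0],[-0.088,-0.132,0,0,0,-25.2,0],[-0.11,-0.165,0,0,0,-31.5,0]]}}

```text
clock: 1.47
ee_pos: [0.3588, -0.4036, 0.3041]
orientation: [3.141, -0.001, -0.602]
force: [0.9, -0.5, 0.2]
opening: 0.298
```

```bash
cat >> h.py <<'E'
def to(pos,yaw):
    s=get_state(); A=R.from_euler('xyz',s["orientation"]); B=R.from_euler('xyz',[np.pi,0,yaw])
    print("pos",np.round(s["ee_pos"],4),"rpy",np.round(s["orientation"],3),"F",np.round(s["force"],2),"t",s["clock"],"op",round(s["opening"],3))
    print("shift",np.round(A.inv().apply(np.array(pos)-s["ee_pos"]),4),"rv",np.round((A.inv()*B).as_rotvec(degrees=True),2))
E
python3 -c "
from h import *
to([.463,-.238,.303],np.radians(-3.3))"
```

```text
pos [ 0.3588 -0.4036  0.3041] rpy [ 3.141e+00 -1.000e-03 -6.020e-01] F [ 0.87 -0.49  0.21] t 1.4667 op 0.298
shift [-0.0079 -0.1955  0.0011] rv [ 2.00e-02 -3.00e-02 -3.12e+01]
```

Request:
{"name": "send_rows", "arguments": {"rows": [[-0.002,-0.038,0,0,0,-6.3,0],[-0.003,-0.077,0,0,0,-12.5,0],[-0.005,-0.116,0,0,0,-18.7,0],[-0.006,-0.155,0,0,0,-25,0],[-0.008,-0.194,0.01,0,0,-31.1,0]]}}

```text
clock: 1.88
ee_pos: [0.4639, -0.24, 0.2957]
orientation: [3.14, -0.004, -0.059]
force: [1.2, -0.1, -0.3]
opening: 0.0
```

Request:
{"name": "send_rows", "arguments": {"rows": [[0,0,0.035,0,0,0,0],[0,0,0.07,0,0,0,0],[0,0,0.1,0,0,0,0],[0,0,0.1,0,0,0,0]]}}

```text
clock: 2.22
ee_pos: [0.4595, -0.2402, 0.1891]
orientation: [-3.139, 0.008, -0.064]
force: [-1.6, 0.5, 0.2]
opening: -0.002
```

```bash
python3 -c "
from h import *
to([.463,-.238,.15],np.radians(-3.3))
im,P=cloud('side'); save(im[180:400,150:450].repeat(2,0).repeat(2,1),'s1.png')
im,P=cloud('wrist'); save(im,'w1.png')
"
```

```text
pos [ 0.4595 -0.2402  0.1891] rpy [-3.139  0.008 -0.064] F [-1.56  0.46  0.19] t 2.2167 op -0.002
shift [ 0.0036 -0.0023  0.0391] rv [-0.17  0.45 -0.36]
```

View pics/s1.png

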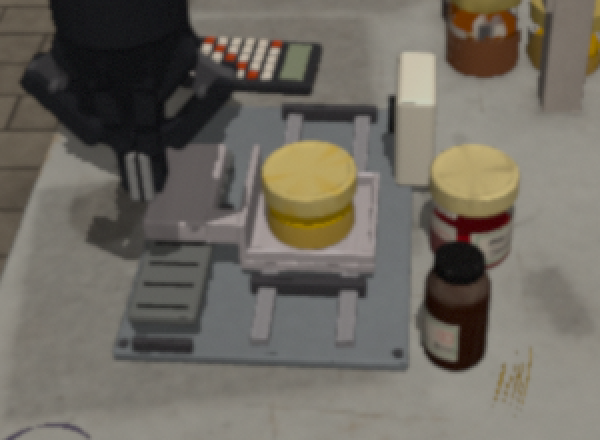

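View pics/w1.png

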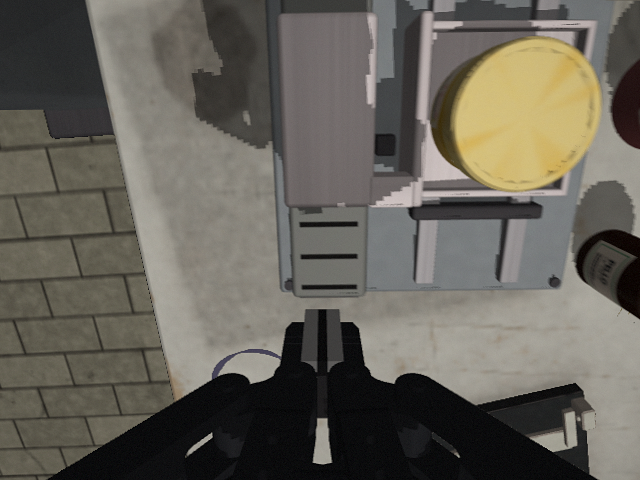

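```bash
python3 -c "
from h import *
im,P=cloud('wrist')
for v,u in((312,312),(318,312),(312,335),(220,330),(275,330),(292,330),(250,300),(250,360),(200,330),(150,330)): print(v,u,np.round(P[v,u],4))
m=(P[...,2]>.031)&(P[...,2]<.041); m[:200]=0;m[300:]=0;m[:,:280]=0;m[:,380:]=0
print(cv2.minAreaRect((P[m][:,:2]*1000).astype(np.float32)))
m=(P[...,2]>.054)&(P[...,2]<.066); m[:,385:]=0
print(cv2.minAreaRect((P[m][:,:2]*1000).astype(np.float32)))
to([.463,-.238,.15],np.radians(-3.3))
"
```

```text
312 312 [ 0.4595 -0.2307  0.1274]
318 312 [ 0.4597 -0.2301  0.1331]
312 335 [ 0.4683 -0.2308  0.1283]
220 330 [ 0.4687 -0.2199  0.0359]
275 330 [ 0.4666 -0.2546  0.0367]
292 330 [ 0.4659 -0.2665  0.0359]
250 300 [ 0.4496 -0.2371  0.037 ]
250 360 [ 0.4856 -0.2399  0.0358]
200 330 [ 0.4693 -0.2028  0.0592]
150 330 [ 0.4708 -0.1774  0.0596]
((464.0228271484375, -238.9525909423828), (57.912174224853516, 46.153839111328125), 87.22338104248047)
((472.20513916015625, -160.8042449951172), (90.45063018798828, 54.67964172363281), 87.18197631835938)
pos [ 0.4629 -0.2416  0.1952] rpy [ 3.141e+00 -1.000e-03 -6.500e-02] F [-0.6   0.23  0.5 ] t 2.3667 op 0.003
shift [-0.0002 -0.0036  0.0452] rv [ 0.02 -0.06 -0.41]
```

Request:
{"name": "send_rows", "arguments": {"rows": [[0.001,-0.001,0.025,0,0,-0.7,0],[0.001,-0.002,0.05,0,0,-0.7,0],[0.001,-0.002,0.068,0,0,-0.7,0],[0.001,-0.002,0.076,0,0,-0.7,0],[0.001,-0.002,0.076,0,0,-0.7,0]]}}

```text
clock: 2.78
ee_pos: [0.4637, -0.2397, 0.1182]
orientation: [3.141, -0.0, -0.053]
force: [0.3, -0.3, 0.1]
opening: 0.008
```

Request:
{"name": "send_rows", "arguments": {"rows": [[0,0,0.003,0,0,0,0],[0,0,0.006,0,0,0,0],[0,0,0.009,0,0,0,0],[0,0,0.012,0,0,0,0],[0,0,0.012,0,0,0,0]]}}

```text
clock: 3.2
ee_pos: [0.4641, -0.2398, 0.1063]
orientation: [3.141, -0.002, -0.052]
force: [0.8, -0.9, 3.7]
opening: -0.004
```

Request:
{"name": "send_rows", "arguments": {"rows": [[0,0,0.002,0,0,0,0],[0,0,0.004,0,0,0,0],[0,0,0.006,0,0,0,0],[0,0,0.0075,0,0,0,0],[0,0,0.0075,0,0,0,0]]}}

```text
clock: 3.62
ee_pos: [0.464, -0.2398, 0.0987]
orientation: [3.141, -0.001, -0.052]
force: [1.2, -2.1, 7.3]
opening: 0.002
```

Request:
{"name": "send_rows", "arguments": {"rows": [[0,0,0,0,0,0,0],[0,0,0,0,0,0,0],[0,0,0,0,0,0,0]]}}

```text
clock: 3.87
ee_pos: [0.4641, -0.2398, 0.0989]
orientation: [3.141, -0.002, -0.052]
force: [0.8, -1.6, 7.7]
opening: 0.004
```

```bash
python3 -c "
from h import *
to([.463,-.238,.099],np.radians(-2.8))
im,P=cloud('side'); save(im[180:400,150:450].repeat(2,0).repeat(2,1),'s2.png')
to([.463,-.238,.099],np.radians(-2.8))
"
```

```text
pos [ 0.4641 -0.2398  0.0989] rpy [ 3.141e+00 -2.000e-03 -5.200e-02] F [ 0.81 -1.61  7.7 ] t 3.8667 op 0.004
shift [-0.0012 -0.0018 -0.0001] rv [ 0.04 -0.09 -0.2 ]
pos [ 0.464  -0.2398  0.0989] rpy [ 3.141e+00 -1.000e-03 -5.200e-02] F [ 0.67 -0.96  8.32] t 3.9167 op 0.002
shift [-0.0011 -0.0017 -0.0001] rv [ 0.04 -0.08 -0.2 ]
```

View pics/s2.png

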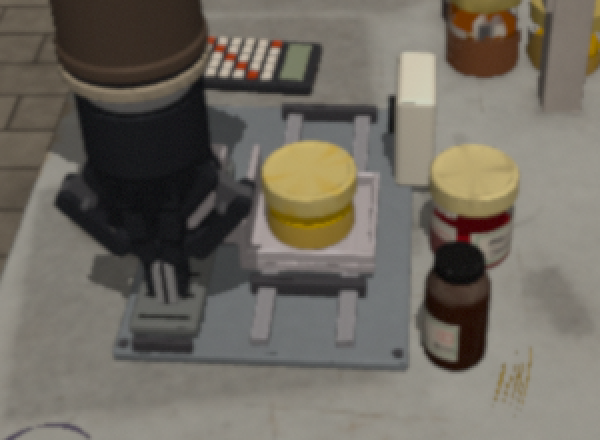

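Request:
{"name": "send_rows", "arguments": {"rows": [[0,-0.004,0,0,0,0,0],[0,-0.008,0,0,0,0,0],[0,-0.012,0,0,0,0,0],[0,-0.016,0,0,0,0,0],[0,-0.02,0,0,0,0,0]]}}

```text
clock: 4.33
ee_pos: [0.4648, -0.2207, 0.0989]
orientation: [3.14, -0.001, -0.054]
force: [-0.9, -4.9, 6.5]
opening: -0.003
```

Request:
{"name": "send_rows", "arguments": {"rows": [[0,-0.003,0,0,0,0,0],[0,-0.006,0,0,0,0,0],[0,-0.009,0,0,0,0,0],[0,-0.012,0,0,0,0,0],[0,-0.015,0,0,0,0,0]]}}

```text
clock: 4.75
ee_pos: [0.4655, -0.2062, 0.0989]
orientation: [3.139, -0.001, -0.054]
force: [-0.8, -6.3, 7.6]
opening: 0.002
```

Request:
{"name": "send_rows", "arguments": {"rows": [[0,-0.004,0,0,0,0,0],[0,-0.008,0,0,0,0,0],[0,-0.012,0,0,0,0,0],[0,-0.016,0,0,0,0,0],[0,-0.02,0,0,0,0,0]]}}

```text
clock: 5.17
ee_pos: [0.4665, -0.1862, 0.0989]
orientation: [3.139, -0.001, -0.054]
force: [-0.1, -6.8, 7.6]
opening: -0.001
```

Request:
{"name": "send_rows", "arguments": {"rows": [[0,-0.004,0,0,0,0,0],[0,-0.008,0,0,0,0,0],[0,-0.012,0,0,0,0,0],[0,-0.016,0,0,0,0,0],[0,-0.02,0,0,0,0,0]]}}

```text
clock: 5.58
ee_pos: [0.4676, -0.1662, 0.0989]
orientation: [3.139, -0.001, -0.054]
force: [0.0, -6.5, 9.0]
opening: 0.001
```

```bash
python3 -c "
from h import *
to([.463,-.238,.099],np.radians(-2.8))
im,P=cloud('side'); save(im[180:400,150:450].repeat(2,0).repeat(2,1),'s3.png')
to([.463,-.238,.099],np.radians(-2.8))
"
```

```text
pos [ 0.4676 -0.1662  0.0989] rpy [ 3.139e+00 -1.000e-03 -5.400e-02] F [ 0.03 -6.47  9.02] t 5.5833 op 0.001
shift [-0.0007  0.072   0.0001] rv [ 0.13 -0.06 -0.29]
pos [ 0.4676 -0.1652  0.0989] rpy [ 3.14e+00 -1.00e-03 -5.30e-02] F [-0.91 -6.23  6.87] t 5.6333 op -0.001
shift [-0.0007  0.073   0.    ] rv [ 0.09 -0.05 -0.24]
```

View pics/s3.png

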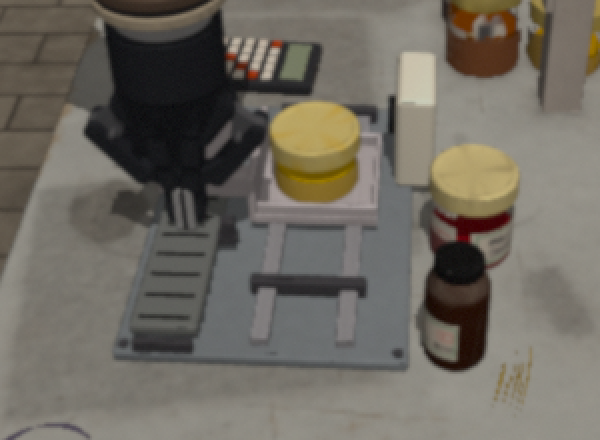

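Request:
{"name": "send_rows", "arguments": {"rows": [[0,-0.004,0,0,0,0,0],[0,-0.008,0,0,0,0,0],[0,-0.012,0,0,0,0,0],[0,-0.016,0,0,0,0,0],[0,-0.02,0,0,0,0,0]]}}

```text
clock: 6.05
ee_pos: [0.4686, -0.1462, 0.0989]
orientation: [3.139, -0.001, -0.054]
force: [0.1, -6.5, 8.3]
opening: 0.001
```

Request:
{"name": "send_rows", "arguments": {"rows": [[0,-0.004,0,0,0,0,0],[0,-0.007,0,0,0,0,0],[0,-0.01,0,0,0,0,0],[0,-0.012,0,0,0,0,0],[0,-0.014,0,0,0,0,0]]}}

```text
clock: 6.47
ee_pos: [0.4693, -0.1321, 0.0988]
orientation: [3.14, -0.001, -0.054]
force: [-0.6, -6.9, 9.0]
opening: 0.002
```

Request:
{"name": "send_rows", "arguments": {"rows": [[0,-0.002,0,0,0,0,0],[0,-0.004,0,0,0,0,0],[0,-0.006,0,0,0,0,0]]}}

```text
clock: 6.72
ee_pos: [0.4696, -0.1262, 0.0988]
orientation: [3.14, -0.001, -0.054]
force: [0.2, -7.0, 8.5]
opening: -0.001
```

Request:
{"name": "send_rows", "arguments": {"rows": [[0,-0.002,0,0,0,0,0],[0,-0.004,0,0,0,0,0],[0,-0.005,0,0,0,0,0]]}}

```text
clock: 6.97
ee_pos: [0.4697, -0.1227, 0.0989]
orientation: [3.138, -0.001, -0.055]
force: [-1.2, -15.4, 9.4]
opening: 0.0
```

Request:
{"name": "send_rows", "arguments": {"rows": [[0,-0.001,0,0,0,0,0],[0,-0.002,0,0,0,0,0]]}}

```text
clock: 7.13
ee_pos: [0.4697, -0.1225, 0.0989]
orientation: [3.136, -0.001, -0.057]
force: [-0.9, -23.1, 7.9]
opening: -0.0
```

Request:
{"name": "send_rows", "arguments": {"rows": [[0,0.003,0,0,0,0,0],[0,0.004,0,0,0,0,0],[0,0.004,-0.006,0,0,0,0],[0,0.004,-0.015,0,0,0,0],[0,0.004,-0.03,0,0,0,0]]}}

```text
clock: 7.55
ee_pos: [0.4682, -0.1228, 0.1275]
orientation: [3.141, 0.003, -0.054]
force: [-1.0, -4.9, -3.9]
opening: -0.0
```

Request:
{"name": "send_rows", "arguments": {"rows": [[0,0,-0.03,0,0,0,0],[0,0.02,-0.06,0,0,0,0],[0,0.05,-0.09,0,0,0,0],[0,0.08,-0.12,0,0,0,0],[0,0.11,-0.15,0,0,0,0]]}}

```text
clock: 7.97
ee_pos: [0.4631, -0.2303, 0.2782]
orientation: [-3.141, 0.001, -0.051]
force: [1.4, 0.7, -0.3]
opening: -0.0
```

Request:
{"name": "send_rows", "arguments": {"rows": [[0,0.03,0,0,0,0,0],[0,0.06,0,0,0,0,0],[0,0.06,0,0,0,0,0]]}}

```text
clock: 8.22
ee_pos: [0.4589, -0.2962, 0.2769]
orientation: [3.139, 0.0, -0.06]
force: [-0.3, -0.3, 0.2]
opening: 0.001
```

Run:
```python
from h import *
im,P=cloud('side'); save(im[180:400,150:450].repeat(2,0).repeat(2,1),'s4.png')
print(get_state()["force"])
imw,W=cloud('top'); save(imw[160:400,180:460].repeat(2,0).repeat(2,1),'t4.png')
for n,Q in(("side",P),("top",W)):
    for t in("sample_jar","bottle","spare_jar","calc"):
        for q in spot_in(n,t)[:1]:
            b=q["bbox"]; print(n,t,np.round(q["conf"],2),np.round(Q[int(b[1]),int(b[0])],3))
    def rect(lo,hi,x0,x1,y0,y1):
        m=(Q[...,2]>lo)&(Q[...,2]<hi)&(Q[...,0]>x0)&(Q[...,0]<x1)&(Q[...,1]>y0)&(Q[...,1]<y1)
        print(n,lo,np.round(cv2.minAreaRect((Q[m][:,:2]*1000).astype(np.float32))[:2],1).tolist(),"z",np.round(np.median(Q[m][:,2]),4) if m.any() else None)
    rect(.068,.085,.5,.6,-.25,0); rect(.054,.066,.43,.52,-.25,0)
    rect(.02,.042,.45,.48,-.25,-.15)
```

```text
[-0.73761081  1.36375294  0.09752481]
side sample_jar 0.67 [ 0.562 -0.107  0.076]
side bottle 0.82 [ 0.655 -0.285  0.063]
side spare_jar 0.67 [ 0.674 -0.194  0.067]
side calc 0.88 [0.495 0.058 0.015]
side 0.068 [[562.1, -73.8], [67.5, 66.0]] z 0.0755
side 0.054 [[486.3, -68.5], [93.6, 70.8]] z 0.0609
side 0.02 [[465.0, -200.1], [99.8, 29.9]] z 0.0372
top sample_jar 0.61 [ 0.561 -0.076  0.078]
top bottle 0.73 [ 0.647 -0.255  0.085]
top spare_jar 0.57 [ 0.669 -0.163  0.069]
top calc 0.93 [0.491 0.068 0.015]
top 0.068 [[559.5, -71.4], [65.2, 66.5]] z 0.0755
top 0.054 [[483.5, -66.1], [90.5, 70.2]] z 0.0609
top 0.02 [[465.0, -200.2], [29.9, 99.5]] z 0.037
```

View pics/s4.png

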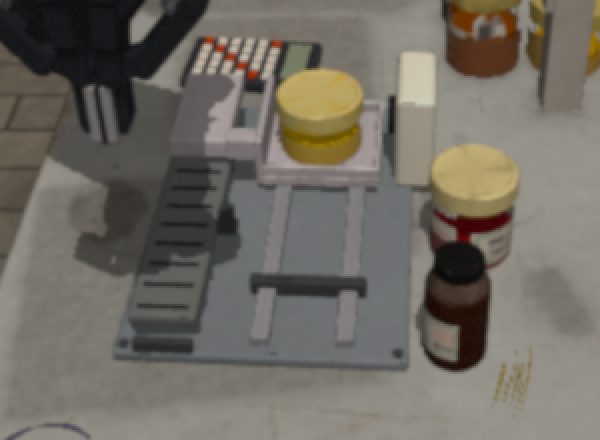

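View pics/t4.png

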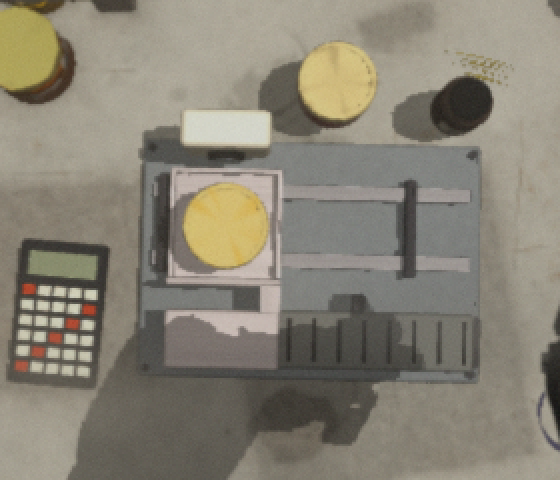

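```bash
python3 -c "
from station import *
print(sign_off())"
```

```text
the job is handed in; nothing more can be done
None
```

I pressed the plunger pad down about 10 mm with the closed fingertips (about 8 N). Holding it down, I pushed the carriage past the catch until it stopped. At the stop the push force rose from about 7 N to 23 N with no further movement. I then eased off, lifted clear and handed in at about 9 s; the hand-in gives no verdict.

Last checks from the side and top images:
- **Carriage:** its block moved about 94 mm. Measured against the reader housing, it sits at about 0.100 m, fully home within 2 mm.
- **Plunger:** the pad's upper face reads 37 mm above the bench, the same as before pressing, so it has sprung back up. The tooth shows behind the bridge.
- **Jar:** it looks upright in the tray, with its top at 76 mm, and moved about 93 mm with the carriage.
- **Bystanders:** the bottle and spare jar are within about 8 mm of their starting readings. The calculator reads within about 5 mm. These differences are about the size of the detection scatter.
- **Robot:** the arm was standing clear with only noise-level force on the tool.

No check failed. The small disagreements were 2–3 mm between the two cameras and about 0.5° in the shuttle's yaw estimate.

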